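Lay the coffee tray for two

TASK

Lay the wooden coffee tray for a meeting of two with the things standing on the grey drying mat: each espresso cup upright on the saucer of its own colour, the blue sugar bowl on the tray midway between the two saucers, and the copper milk jug upright on the tray directly behind the sugar bowl, towards the tray's far long edge as seen from the robot. Close the sugar bowl with its blue lid, the lid's notch over the spoon so that the lid lies flat on the rim. Set everything down without dropping or tipping it, and leave the yellow cup standing where it is.

Things in the scene. Friction and masses are not known exactly. Their poses are not given: they have to be found in the camera images.
- cup_white: White espresso cup on the grey drying mat (6 mm thick), to be placed. Round, 60 mm wide from 24 mm height up to the rim, 58 mm high, foot 40 mm wide, wall 3.5 mm, 130 g. Ear handle on its +y side reaches 49 mm from the axis, at 17 to 50 mm height. Origin: centre of the underside, z up.
- cup_black: Black espresso cup on the grey drying mat (6 mm thick), to be placed. Round, 60 mm wide from 24 mm height up to the rim, 58 mm high, foot 40 mm wide, wall 3.5 mm, 130 g. Ear handle on its +y side reaches 49 mm from the axis, at 17 to 50 mm height. Origin: centre of the underside, z up.
- sugar_bowl: Blue sugar bowl on the drying mat: round, 64 mm wide from 20 mm height up to the rim at 50 mm, mouth 56 mm, 220 g. A steel spoon (stem 6 mm) is clipped fast in it: the stem leans out over the rim on the -x side, 30 mm from the axis at 55 mm height, its end 52 mm out at 79 mm height. Origin: centre of the underside, z up. Final yaw free.
- sugar_lid: Blue lid, knob up on the mat: plate 65 mm wide, 5 mm thick, on a locating rim 5 mm deep, 49 mm wide (3 mm play in the bowl); round knob 21 mm wide, 24 mm tall on top. Notch 14 mm wide in the -x edge for the spoon: closes only with its x along the bowl's x (0.15 rad). Origin: centre of the rim's underside, z up; closed, it is 45 mm above the bowl's. 60 g.
- milk_jug: Copper milk jug on the drying mat: round, 57 mm wide, straight from 6 to 50 mm height, 72 mm high, 160 g. Ear handle on its +y side reaches 51 mm from the axis at 15 to 60 mm height; small lip at the rim on the -y side reaches 40 mm. Origin: centre of the underside, z up.
- saucer_white: White saucer, fixed on the tray floor; 116 mm across, rim 13 mm high. The cup stands on its flat inner floor, 60 mm across, 5 mm above the underside. Origin: centre of the underside, z up. The two saucers stand 260 mm apart along the tray; which one is left or right changes.
- saucer_black: Black saucer, fixed on the tray floor; 116 mm across, rim 13 mm high. The cup stands on its flat inner floor, 60 mm across, 5 mm above the underside. Origin: centre of the underside, z up. The two saucers stand 260 mm apart along the tray; which one is left or right changes.
- tray: Fixed wooden tray, 284 (x) by 440 (y) mm, left or right on the table: floor 8 mm thick, edge 10 mm wide and 22 mm high, bow handles 45 mm high at the short ends. Origin: centre of the underside, on the table; +x to its far long edge (turned at most 0.2 rad), +y to the robot's left. Saucer centres at x -30, y +130 and -130 mm; midway is x -30, y 0.
- cup_yellow: Yellow espresso cup on the grey drying mat (6 mm thick), a bystander, to stay where it is. Round, 60 mm wide from 24 mm height up to the rim, 58 mm high, foot 40 mm wide, wall 3.5 mm, 130 g. Ear handle on its +y side reaches 49 mm from the axis, at 17 to 50 mm height. Origin: centre of the underside, z up.
Mind the look-alikes: they are no part of the job. Leave any red look-alike of the sugar_lid alone.

How it is judged:
At the end, for the whole second after the job is handed in: Cups on their saucers (10 mm), sugar bowl on the tray midway between them (15 mm each way), milk jug on the tray behind it (25 mm off the middle line), lid flat on the bowl (6 mm), notch over the spoon; all upright, at rest; yellow cup within 30 mm of its place (horizontal distance between cup_white and saucer_white below 0.01 m and z of cup_white in the frame of saucer_white between 0.002 and 0.009 m and angle between each of cup_white, cup_black, sugar_bowl, milk_jug, cup_yellow's own z axis and vertical below 0.1 rad and horizontal distance between cup_black and saucer_black below 0.01 m and z of cup_black in the frame of saucer_black between 0.002 and 0.009 m and y of sugar_bowl in the frame of tray between -0.015 and 0.015 m and x of sugar_bowl in the frame of tray between -0.045 and -0.015 m and z of each of sugar_bowl, milk_jug in the frame of tray below 0.012 m and y of milk_jug in the frame of tray between -0.025 and 0.025 m and x of milk_jug in the frame of tray between 0.01 and 0.11 m and horizontal distance between sugar_lid and sugar_bowl below 0.006 m and z of sugar_lid in the frame of sugar_bowl between 0.042 and 0.048 m and angle between sugar_lid's own z axis and vertical below 0.08 rad and angle between the x axis of sugar_lid and the x axis of sugar_bowl, either way round below 0.35 rad and distance of cup_yellow from where it was at the start of the episode below 0.03 m and linear speed of each of cup_white, cup_black, sugar_bowl, sugar_lid, milk_jug below 0.02 m/s); the robot touches nothing.
It fails at once if one of the five things falls or is dropped (faster than 0.6 m/s with nothing holding it, a drop of about 2 cm) ((linear speed of cup_white above 0.6 m/s and contact force between the fingers and cup_white below 0.05 N) or (linear speed of cup_black above 0.6 m/s and contact force between the fingers and cup_black below 0.05 N) or (linear speed of sugar_bowl above 0.6 m/s and contact force between the fingers and sugar_bowl below 0.05 N) or (linear speed of sugar_lid above 0.6 m/s and contact force between the fingers and sugar_lid below 0.05 N and contact force between sugar_lid and sugar_bowl below 0.05 N) or (linear speed of milk_jug above 0.6 m/s and contact force between the fingers and milk_jug below 0.05 N)).
It fails at once if a cup, the jug, the bowl or the lid is tipped by more than about 35 degrees (angle between any of cup_white, cup_black, sugar_bowl, sugar_lid, milk_jug, cup_yellow's own z axis and vertical above 0.6 rad).
It fails at once if the yellow cup is moved more than 3 cm from its place (distance of cup_yellow from where it was at the start of the episode above 0.03 m).
It also fails if it takes over 139 s, if anything falls off the work surface, if the arm or the gripper's body presses on something with over 40 N, if the wrist force passes 120 N, or if a joint passes its speed limit or range.

ROBOT

A 7-joint arm with a two-finger parallel gripper is mounted at the origin on the work surface. World frame = base frame: x ahead of the robot, y to its left, z up, the work surface at z = 0. Lengths are in m, angles in rad, forces in N, time in s.
With the tool pointing down it reaches from about 0.35 to 0.9 m from the base axis. Payload 8.1 kg.
Tool frame: the origin (TCP) lies on the centre line of the jaws, within the pads' length; the fingertips stand arm.tips_ahead ahead of it and the grasp point (between the pads) lies 8 mm behind it (arm.tips_ahead is the distance from the TCP to the fingertips, in m); z points along the fingers, y is the direction in which the jaws open and shut (so a half turn about z gives the same grasp; the last joint's range is limited). The gripper opens to 92 mm and grips with 3 to 60 N. Pads are 19 mm wide; open, the fingers measure 130 mm over their backs; the gripper's body (75 mm by 190 mm) begins 47 mm behind the grasp point.
Start: joints at [1.048, 0.434, 0.025, 1.573, -0.012, 1.134, -0.075], TCP at [0.255, -0.571, 0.238] pointing down, gripper open.
Joint ranges: [-2.62, 2.62], [-0.44, 2.09], [-1.27, 1.32], [0.08, 2.57], [-1.32, 4.46], [0.12, 2], [-2.74, 2.74]. Speed limits (rad/s): [2.22, 2.22, 3.01, 3.01, 3.14, 3.14, 3.14].

INTERFACE

Orientations are given as a rotation vector (axis times angle).
In Python, from cell import arm gives the robot as it stands. The module is installed in compiled form; this text tells all that it offers.
- The arm moves only by the tool jog_arm, never from a script. Its argument "moves" is a list of rows, each an object with "twist": the turn, a rotation vector about the tool's x, y, z in units of 10 degrees (1.0 is 10 degrees), a list of three; "xyz": the shift along the tool's x, y, z in units of 60 mm (1.0 is 60 mm), a list of three; "grip": the closure, from -1 (fully open) to 1 (shut). A call has 1 to 5 rows; each row is the pose to reach, as a shift and turn from the pose commanded when the call began, along the tool's axes at that moment; what a row does not reach only later rows make up. A row lasts 1/8 s, in which the tool goes at most 62.5 mm and 10.7 degrees, less where a joint would pass 70% of its speed; a pose out of reach is approached as far as the arm can. A call with a gripper value outside its range is refused whole. The fingers move at their own pace and stop on an object; "force" is the grip in N (left out, the last holds). Time passes only in rows, so rows that repeat a pose let the fingers close. It gives the time, the measured TCP pose, the force and the opening at its end, in the units of the state.
- arm.observe(): the state, without advancing time (a new reading comes with each control period).
- arm.get_image(name): name is "side" or "top"; returns the picture (384x512x3 uint8, blue, green, red); there is no depth.
- arm.camera_params(name): a dict with "mtx" (3x3 intrinsics, pixels), "k1" (the pictures are not rectified: a ray, as slopes to the right and down, at radius r is drawn at 1 + k1 r^2 times it, then the intrinsics apply), "T" (4x4, takes a point from camera to world coordinates). Camera axes: x right, y down, z forward; pixel columns grow to the right and rows downward; lengths in m; the calibration is good to about 2 mm. A picture is of the moment at which its call begins. camera_params takes no time and is no camera call.
- arm.sign_off(): hands the job in, once; it reports no verdict.
The state is a dict: "clock": time; "joints": joint angles; "dq": joint speeds; "joint_efforts": joint torques, N m; "position": TCP position; "ee_rot": TCP orientation; "force": force on the tool from outside, world axes, zero at the start; "ft_torque": the same for the moment, N m; "width": opening from 0.0 (shut) to 1.0 (fully open).
Only numpy, scipy, OpenCV 4.12 (cv2) and the standard library are available. Lean on these libraries where they do the work, as an engineer would, in place of code of your own. Each camera call takes 0.05 s, during which the arm holds its last target. There are 200 camera calls.

## Working session

There is one attempt and no reset: what is moved stays moved. The work goes in short steps, Python scripts to look and compute and a tool call to move; the robot and the scene stay as the last step left them, time stands still between calls to the robot, and variables do not carry over. Pictures are saved under pics/ and viewed, about 12 in all and at most 16, crops included, and the job is handed in when it is done.

Besides the shell and the picture viewer there is one more tool, called as name(argument=value, ...) on one line, values as JSON. jog_arm: Moves the arm, as the interface text tells. Its arguments: {"type":"object","properties":{"moves":{"type":"array","items":{"type":"object","properties":{"twist":{"type":"array","items":{"type":"number"}},"xyz":{"type":"array","items":{"type":"number"}},"grip":{"type":"number"}}}},"force":{"type":"number"}},"required":["moves"]}

```bash
mkdir -p pics; ls
python3 - <<'E'
from cell import arm
import cv2,numpy as np
print(arm.observe()); print(arm.tips_ahead)
for n in("side","top"):
    print(n,arm.camera_params(n))
    im=arm.get_image(n); cv2.imwrite(f"pics/{n}0.png",cv2.resize(im,(800,600),interpolation=cv2.INTER_CUBIC))
E
```

```text
pics
{'clock': 0.0, 'joints': array([ 1.04840746,  0.43520162,  0.02494221,  1.57410225, -0.01160787,
        1.13402372, -0.07510172]), 'dq': array([ 1.49802669e-03,  1.34131404e-03,  8.43012325e-04,  3.77321482e-05,
       -1.76450494e-03, -9.44613044e-04, -1.24699758e-03]), 'joint_efforts': array([-4.19363696e-04, -6.67842865e+01,  9.85163748e-01, -3.14464188e+01,
       -6.02297159e-02,  4.26334469e-02,  1.14008296e-04]), 'position': array([ 0.25448942, -0.57028532,  0.23695589]), 'ee_rot': array([-3.07116785e+00, -6.54181823e-01,  7.08322141e-04]), 'force': array([ 0.04448294, -0.15527491, -0.02806045]), 'ft_torque': array([-0.03233927, -0.09107932, -0.01355769]), 'width': 1.0019190588671165}
0.011
side {'mtx': array([[467.42444842,   0.        , 263.65741599],
       [  0.        , 467.42444842, 187.55253821],
       [  0.        ,   0.        ,   1.        ]]), 'k1': -0.1598884125043362, 'T': array([[-0.99076537, -0.09605933,  0.09569001,  0.37196056],
       [-0.13520326,  0.7530304 , -0.6439451 ,  0.70718679],
       [-0.01020055, -0.65093611, -0.75906398,  0.92848613],
       [ 0.        ,  0.        ,  0.        ,  1.        ]])}
top {'mtx': array([[419.49378566,   0.        , 257.0774295 ],
       [  0.        , 419.49378566, 188.29266025],
       [  0.        ,   0.        ,   1.        ]]), 'k1': -0.082498410000963, 'T': array([[ 0.02893886, -0.99617818,  0.08241105,  0.39055668],
       [-0.99954801, -0.02951107, -0.00573357, -0.01925813],
       [ 0.0081437 , -0.08220787, -0.99658193,  1.04902082],
       [ 0.        ,  0.        ,  0.        ,  1.        ]])}
```

View pics/top0.png

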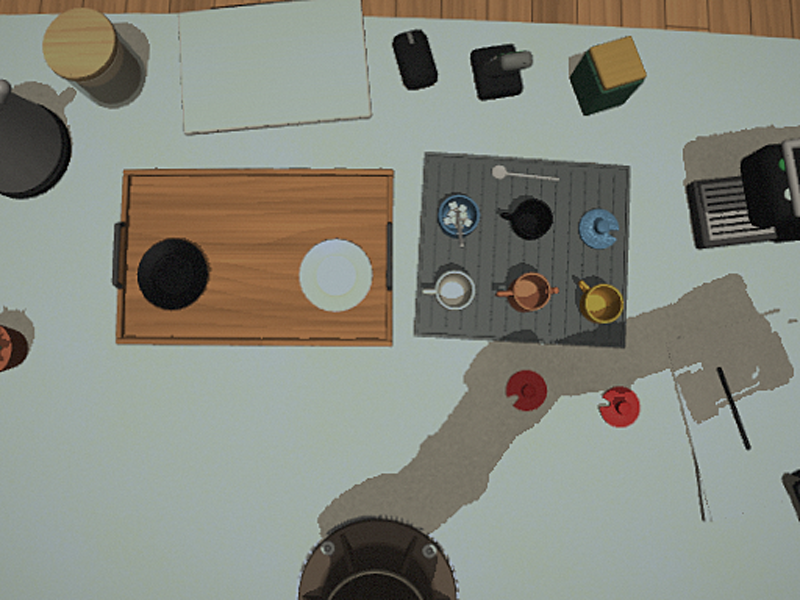

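View pics/side0.png

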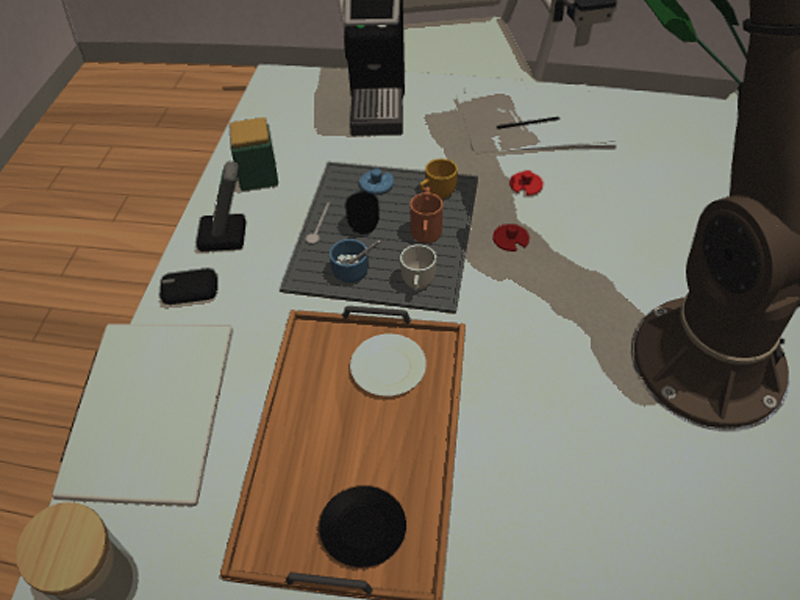

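The top view (scale 1.5625) shows the tray on the left, with the black saucer at about (172,274) and the white at (336,275). On the mat are the bowl (459,215), black cup (530,219), blue lid (599,229), white cup (455,289), jug (532,292) and yellow cup (602,302). The red lids are off the mat.

```bash
cat > h.py <<'E'
import cv2,numpy as np
from cell import arm
def cam(n):
    p=arm.camera_params(n); return p["mtx"],np.array([p["k1"],0,0,0.]),p["T"]
def p2w(n,uv,z):
    """pixels -> world points on plane height z"""
    K,d,T=cam(n); uv=np.array(uv,float).reshape(-1,1,2)
    s=cv2.undistortPointsIter(uv,K,d,None,None,(3,100,1e-10)).reshape(-1,2)
    r=np.c_[s,np.ones(len(s))]@T[:3,:3].T; o=T[:3,3]
    return o+r*((z-o[2])/r[:,2])[:,None]
def w2p(n,P):
    K,d,T=cam(n); Ti=np.linalg.inv(T); rv=cv2.Rodrigues(Ti[:3,:3])[0]
    return cv2.projectPoints(np.array(P,float).reshape(-1,1,3),rv,Ti[:3,3],K,d)[0].reshape(-1,2)
def crop(n,x0,y0,x1,y1,s,name,step=10,circles=()):
    im=arm.get_image(n); c=cv2.resize(im[y0:y1,x0:x1],None,fx=s,fy=s,interpolation=cv2.INTER_CUBIC)
    for P,r,z in circles:
        a=np.linspace(0,2*np.pi,60); q=np.c_[P[0]+r*np.cos(a),P[1]+r*np.sin(a),0*a+z]
        cv2.polylines(c,[np.int32((w2p(n,q)+.5-[x0,y0])*s-.5)],True,(0,255,0),1)
    for x in range(-(-x0//step)*step,x1,step):
        X=int((x+.5-x0)*s); cv2.line(c,(X,0),(X,5),(0,0,255),1); cv2.putText(c,str(x),(X-8,14),0,.33,(0,0,255),1)
    for y in range(-(-y0//step)*step,y1,step):
        Y=int((y+.5-y0)*s); cv2.line(c,(0,Y),(5,Y),(0,0,255),1); cv2.putText(c,str(y),(6,Y+4),0,.33,(0,0,255),1)
    cv2.imwrite("pics/"+name,c)
E
python3 - <<'E'
from h import *
crop("top",262,92,410,226,4.4,"mat.png")
crop("top",68,100,258,228,4.2,"tray.png")
E
```

```text
(no output)
```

View pics/mat.png

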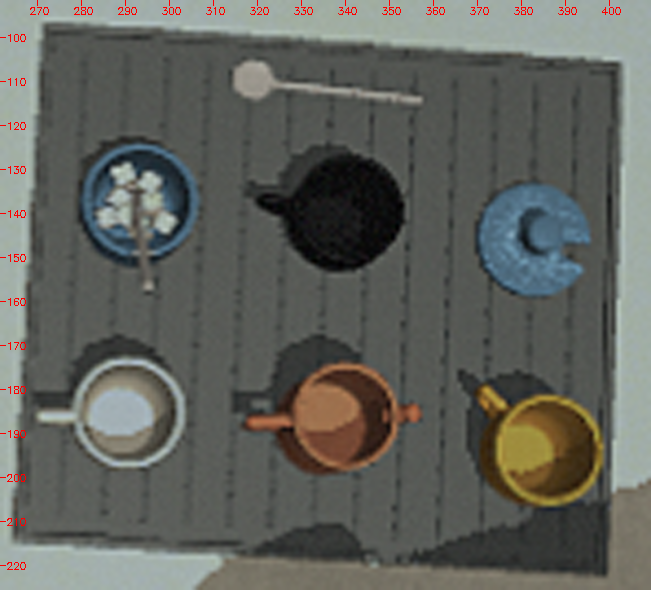

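View pics/tray.png

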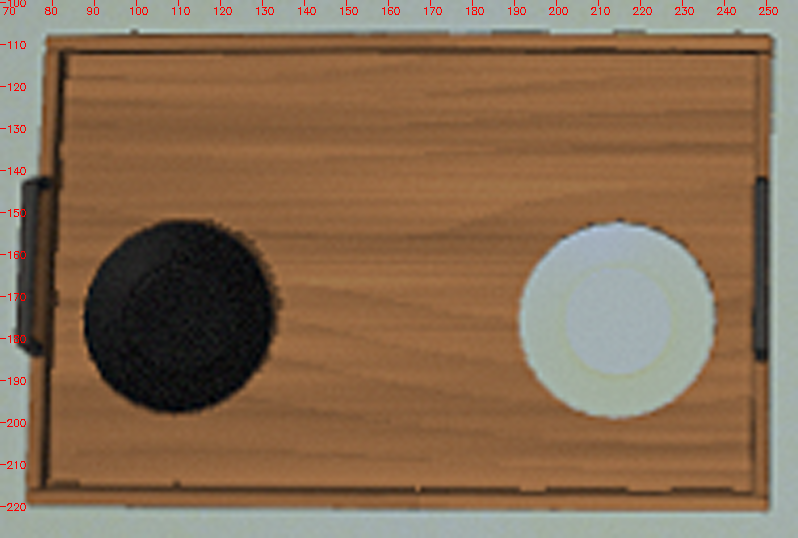

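The mat crop (4.4x) gives these crop pixels:

| Thing | Centre | Direction feature |
|---|---|---|
| Bowl rim | (140,202) | spoon end (148,289) |
| Black cup | (346,212) | handle (257,202) |
| Lid plate | (534,240) | knob (545,233), notch about (587,254) |
| White cup | (130,411) | handle (40,416) |
| Jug | (344,417) | handle (248,424), lip (420,412) |
| Yellow cup | (543,451) | – |

In the tray crop (4.2x), the black saucer is at (180,316) and the white at (617,319).

```bash
cat >> h.py <<'E'
def plan(x,y,z,yaw):
    """units (tool shift, z twist) from the present pose to TCP x,y,z with tool x at yaw (mod pi)"""
    s=arm.observe(); R=cv2.Rodrigues(s["ee_rot"])[0]; p=s["position"]
    d=R.T@(np.array([x,y,z])-p)/.06
    now=np.arctan2(R[1,0],R[0,0]); t=-(yaw-now); t=(t+np.pi/2)%np.pi-np.pi/2
    print("xyz",d.round(3),"twist_z",round(np.degrees(t)/10,3),"j7",s["joints"][6].round(2),"yaw",round(now,3),"tilt",R[:,2].round(4))
E
python3 - <<'E'
from h import *
M=lambda p:(p[0]/4.4+262-.5,p[1]/4.4+92-.5)
Tt=lambda p:(p[0]/4.2+68-.5,p[1]/4.2+100-.5)
f=lambda p,z:p2w("top",[M(p)],z)[0]
P={}
for n,p,z,q,zq in [("bowl",(140,202),.056,(148,289),.085),("black",(346,212),.064,(257,202),.05),("lid",(534,240),.016,(587,254),.016),("knob",(545,233),.040,(587,254),.016),
 ("white",(130,411),.064,(40,416),.05),("jug",(344,417),.078,(248,424),.06),("juglip",(344,417),.078,(420,412),.078),("yellow",(543,451),.064,(480,387),.05)]:
    a=f(p,z);b=f(q,zq); print(n,a.round(4),"feat d",np.linalg.norm((b-a)[:2]).round(4),"dir",np.arctan2(*(b-a)[1::-1]).round(3))
b=p2w("top",[Tt((180,316))],.021)[0];w=p2w("top",[Tt((617,319))],.021)[0]
d=b-w;L=np.linalg.norm(d);ey=d/L;ex=np.array([ey[1],-ey[0],0]);m=(b+w)/2
print(b,w,L,"tray yaw",np.arctan2(ex[1],ex[0]),"mid",m,"jug at",m+.1*ex)
c=p2w("top",[Tt(q) for q in [(48,36),(771,36),(768,509),(30,504)]],.022); print("corners",c.round(3), np.linalg.norm(c[0]-c[1]),np.linalg.norm(c[1]-c[2]))
E
```

```text
bowl [ 0.598  -0.1086  0.056 ] feat d 0.0527 dir -3.093
black [ 0.5946 -0.2203  0.064 ] feat d 0.0471 dir 1.425
lid [ 0.5921 -0.3389  0.016 ] feat d 0.0317 dir -1.794
knob [ 0.5916 -0.3377  0.04  ] feat d 0.0327 dir -1.772
white [ 0.4824 -0.1048  0.064 ] feat d 0.0478 dir 1.631
jug [ 0.4813 -0.2175  0.078 ] feat d 0.0485 dir 1.646
juglip [ 0.4813 -0.2175  0.078 ] feat d 0.0409 dir -1.476
yellow [ 0.4674 -0.3292  0.064 ] feat d 0.0469 dir 0.719
[0.49854839 0.34016488 0.021     ] [0.504204   0.08091366 0.021     ] 0.25931290327547163 tray yaw 0.02181168806101233 mid [0.50137619 0.21053927 0.021     ] jug at [0.60135241 0.21272027 0.021     ]
corners [[ 0.666  0.432  0.022]
 [ 0.676 -0.004  0.022]
 [ 0.396 -0.011  0.022]
 [ 0.385  0.424  0.022]] 0.4365781673007009 0.2809029709917584
```

Sizes check out: saucers 259 mm apart, tray about 437x281 mm, spoon reach 52.7 mm, jug lip 41 mm. First is the black cup.

```bash
python3 -c "
from h import *
plan(.5946,-.2203,.14,1.425)"
```

```text
xyz [ 7.553 -3.019  1.623] twist_z -5.76 j7 -0.08 yaw 0.42 tilt [-5.e-04  8.e-04 -1.e+00]
```

jog_arm(moves=[{"xyz": [0.9,-0.36,0.2],"twist": [0,0,-0.8],"grip": -1},{"xyz": [1.8,-0.72,0.4],"twist": [0,0,-1.7],"grip": -1},{"xyz": [2.7,-1.08,0.6],"twist": [0,0,-2.6],"grip": -1},{"xyz": [3.6,-1.44,0.8],"twist": [0,0,-3.5],"grip": -1},{"xyz": [4.5,-1.8,1.0],"twist": [0,0,-4.4],"grip": -1}], force=25)

```text
clock: 0.82
position: [0.4583, -0.3607, 0.1774]
ee_rot: [2.599, 1.764, 0.0]
force: [-0.3, -0.8, -0.1]
width: 1.0
```

```bash
python3 -c "
from h import *
plan(.5946,-.2203,.14,1.425)"
```

```text
xyz [3.014 1.247 0.624] twist_z -1.332 j7 0.09 yaw 1.193 tilt [ 2.e-04 -2.e-04 -1.e+00]
```

jog_arm(moves=[{"xyz": [0.9,0.37,0.2],"twist": [0,0,-0.4],"grip": -1},{"xyz": [1.8,0.75,0.4],"twist": [0,0,-0.8],"grip": -1},{"xyz": [2.6,1.08,0.6],"twist": [0,0,-1.33],"grip": -1},{"xyz": [3.0,1.25,0.62],"twist": [0,0,-1.33],"grip": -1},{"xyz": [3.0,1.25,0.62],"twist": [0,0,-1.33],"grip": -1}])

```text
clock: 1.45
position: [0.5955, -0.2203, 0.14]
ee_rot: [-2.378, -2.052, -0.002]
force: [0.3, -0.9, -0.5]
width: 0.999
```

```bash
python3 -c "
from h import *
plan(.5946,-.2203,.044,1.425)
crop('top',262,92,410,226,4.4,'c1.png')
crop('side',170,100,310,205,5.0,'s1.png')"
```

```text
xyz [-0.004 -0.015  1.6  ] twist_z -0.007 j7 -0.04 yaw 1.424 tilt [ 1.0e-04  1.5e-03 -1.0e+00]
```

View pics/s1.png

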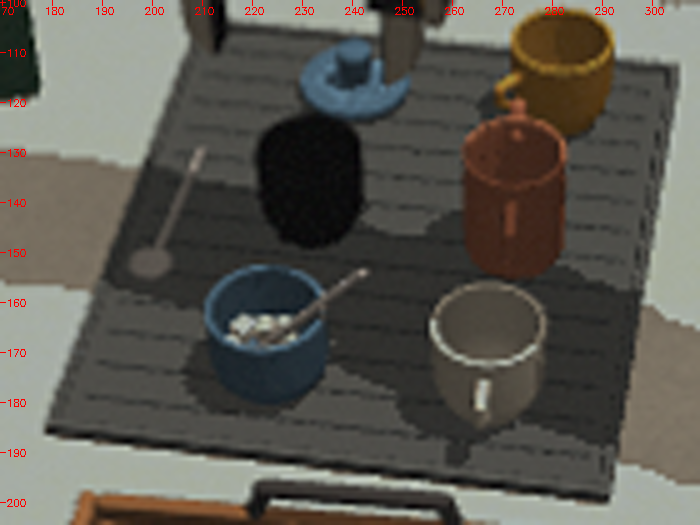

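The side crop shows the fingers above and on either side of the black cup (about (205,105) and (250,112)). Rim centres in crop pixels are bowl (266,308), white (488,324) and jug (515,157). I'll cross-check these, then descend.

```bash
python3 -c "
from h import *
for n,p,z in [('bowl',(266,308),.056),('white',(488,324),.064),('jug',(515,157),.078),('yel',(562,53),.064),('blk',(309,157),.064)]: print(n,p2w('side',[(p[0]/5+169.5,p[1]/5+99.5)],z)[0].round(4))"
```

```text
bowl [ 0.5995 -0.1091  0.056 ]
white [ 0.4828 -0.1046  0.064 ]
jug [ 0.4827 -0.2156  0.078 ]
yel [ 0.4687 -0.3213  0.064 ]
blk [ 0.5962 -0.217   0.064 ]
```

jog_arm(moves=[{"xyz": [0,-0.015,0.5],"grip": -1},{"xyz": [0,-0.015,1.0],"grip": -1},{"xyz": [0,-0.015,1.4],"grip": -1},{"xyz": [0,-0.015,1.6],"grip": -1},{"xyz": [0,-0.015,1.6],"grip": -1}])

```text
invalid input at $.moves[0]: expected keys twist, xyz, grip
```

jog_arm(moves=[{"xyz": [0,0,0],"grip": 0.0},{"xyz": [0,0,0],"grip": 1},{"xyz": [0,0,0],"grip": 1},{"xyz": [0,0,0],"grip": 1},{"xyz": [0,0,0],"grip": 1}], force=25)

```text
invalid input at $.moves[0]: expected keys twist, xyz, grip
```

jog_arm(moves=[{"xyz": [0.015,-0.015,0.5],"twist": [0,0,0],"grip": -1},{"xyz": [0.015,-0.015,1.0],"twist": [0,0,0],"grip": -1},{"xyz": [0.015,-0.015,1.4],"twist": [0,0,0],"grip": -1},{"xyz": [0.015,-0.015,1.6],"twist": [0,0,0],"grip": -1},{"xyz": [0.015,-0.015,1.6],"twist": [0,0,0],"grip": -1}])

```text
clock: 2.17
position: [0.5925, -0.2231, 0.0442]
ee_rot: [-2.383, -2.046, 0.002]
force: [0.2, 0.1, -0.3]
width: 1.002
```

jog_arm(moves=[{"xyz": [0,0,0],"twist": [0,0,0],"grip": 0.0},{"xyz": [0,0,0],"twist": [0,0,0],"grip": 1},{"xyz": [0,0,0],"twist": [0,0,0],"grip": 1},{"xyz": [0,0,0],"twist": [0,0,0],"grip": 1},{"xyz": [0,0,0],"twist": [0,0,0],"grip": 1}], force=25)

```text
clock: 2.8
position: [0.5939, -0.2222, 0.045]
ee_rot: [2.382, 2.047, 0.001]
force: [1.0, -0.7, 2.8]
width: 0.636
```

Gripped at 58.5 mm, about the cup's width. Now I lift.

jog_arm(moves=[{"xyz": [0,0,-0.2],"twist": [0,0,0],"grip": 1},{"xyz": [0,0,-0.6],"twist": [0,0,0],"grip": 1},{"xyz": [0,0,-1.1],"twist": [0,0,0],"grip": 1},{"xyz": [0,0,-1.5],"twist": [0,0,0],"grip": 1},{"xyz": [0,0,-1.6],"twist": [0,0,0],"grip": 1}])

```text
clock: 3.42
position: [0.594, -0.2223, 0.1425]
ee_rot: [2.381, 2.046, 0.002]
force: [-0.3, -0.1, -2.3]
width: 0.634
```

```bash
python3 -c "
from h import *
print(arm.observe()['position'])
plan(.4985,.3402,.14,1.6)"
```

```text
[ 0.59402402 -0.22230831  0.14245841]
xyz [ 9.029 -2.985  0.03 ] twist_z -1.033 j7 -0.04 yaw 1.42 tilt [ 2.3e-03 -8.0e-04 -1.0e+00]
```

jog_arm(moves=[{"xyz": [0.7,-0.23,0],"twist": [0,0,-0.1],"grip": 1},{"xyz": [1.6,-0.53,0],"twist": [0,0,-0.25],"grip": 1},{"xyz": [2.5,-0.83,0],"twist": [0,0,-0.4],"grip": 1},{"xyz": [3.4,-1.12,0],"twist": [0,0,-0.5],"grip": 1},{"xyz": [4.3,-1.42,0],"twist": [0,0,-0.6],"grip": 1}])

```text
clock: 4.05
position: [0.5468, 0.0472, 0.1399]
ee_rot: [-2.271, -2.169, 0.002]
force: [0.4, 0.2, -1.7]
width: 0.637
```

jog_arm(moves=[{"xyz": [0.9,-0.24,0],"twist": [0,0,-0.1],"grip": 1},{"xyz": [1.8,-0.48,0],"twist": [0,0,-0.2],"grip": 1},{"xyz": [2.7,-0.72,0],"twist": [0,0,-0.3],"grip": 1},{"xyz": [3.6,-0.95,0],"twist": [0,0,-0.4],"grip": 1},{"xyz": [4.2,-1.05,0],"twist": [0,0,-0.4],"grip": 1}])

```text
clock: 4.68
position: [0.4948, 0.3031, 0.1399]
ee_rot: [-2.191, -2.25, 0.002]
force: [0.2, -1.3, -1.1]
width: 0.631
```

```bash
python3 -c "
from h import *
print(arm.observe()['position'])
plan(.4985,.3402,.08,1.6)"
```

```text
[0.49475536 0.30306187 0.13987146]
xyz [0.617 0.08  0.998] twist_z -0.015 j7 -0.84 yaw 1.597 tilt [-1.6e-03  2.0e-04 -1.0e+00]
```

jog_arm(moves=[{"xyz": [0.3,0.04,0.4],"twist": [0,0,0],"grip": 1},{"xyz": [0.62,0.08,0.8],"twist": [0,0,0],"grip": 1},{"xyz": [0.62,0.08,1.0],"twist": [0,0,0],"grip": 1},{"xyz": [0.62,0.08,1.0],"twist": [0,0,0],"grip": 1},{"xyz": [0.62,0.08,1.0],"twist": [0,0,0],"grip": 1}])

```text
clock: 5.3
position: [0.5011, 0.3368, 0.0811]
ee_rot: [2.196, 2.246, 0.0]
force: [-0.0, -0.2, -1.3]
width: 0.632
```

```bash
python3 -c "
from h import *
print(arm.observe()['position'])
plan(.4985,.3402,.08,1.6)
P=(.4985,.3402)
crop('side',180,270,300,384,5.0,'s2.png',10,[(P,.03,.093),(P,.058,.021)])"
```

```text
[0.50110259 0.33676903 0.08108114]
xyz [ 0.058 -0.042  0.018] twist_z -0.039 j7 -0.92 yaw 1.593 tilt [ 6.e-04 -3.e-04 -1.e+00]
```

View pics/s2.png

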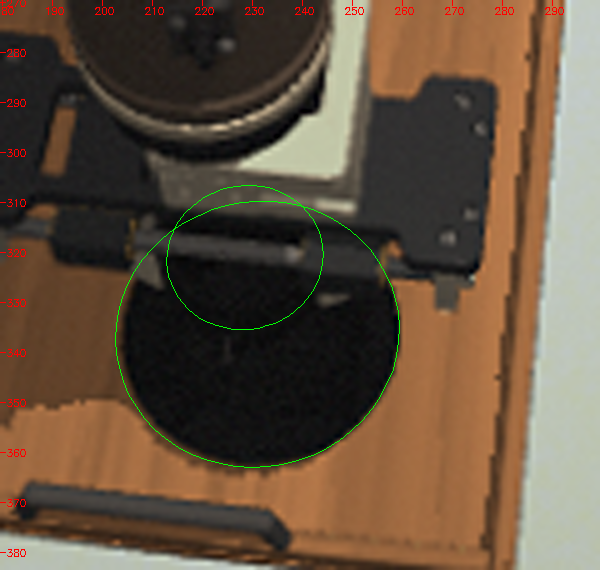

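The saucer matches the projected circle to about 1 px, but the black-on-black cup can't be made out. The cup sits about 3 mm ahead of the TCP along +y, so y is already right. I'll lower and release.

jog_arm(moves=[{"xyz": [0,-0.04,0.2],"twist": [0,0,0],"grip": 1},{"xyz": [0,-0.04,0.35],"twist": [0,0,0],"grip": 1},{"xyz": [0,-0.04,0.43],"twist": [0,0,0],"grip": 1},{"xyz": [0,-0.04,0.48],"twist": [0,0,0],"grip": 1},{"xyz": [0,-0.04,0.48],"twist": [0,0,0],"grip": 1}])

```text
clock: 5.98
position: [0.4982, 0.3377, 0.0518]
ee_rot: [2.195, 2.247, 0.0]
force: [-0.1, -0.3, 1.0]
width: 0.633
```

```bash
python3 -c "
from h import *
plan(.4985,.337,.0515,1.6); print(arm.observe()['force'],arm.observe()['position'])"
```

```text
xyz [-0.011  0.004  0.005] twist_z -0.032 j7 -0.94 yaw 1.594 tilt [ 1.e-04 -1.e-04 -1.e+00]
[-0.09380964 -0.25322465  0.98681506] [0.49824073 0.33766181 0.05181166]
```

jog_arm(moves=[{"xyz": [0,0,0],"twist": [0,0,0],"grip": -0.4},{"xyz": [0,0,0],"twist": [0,0,0],"grip": -0.8},{"xyz": [0,0,0],"twist": [0,0,0],"grip": -0.8},{"xyz": [0,0,-0.5],"twist": [0,0,0],"grip": -0.8},{"xyz": [0,0,-1.5],"twist": [0,0,0],"grip": -0.8}])

```text
clock: 6.6
position: [0.497, 0.3364, 0.1405]
ee_rot: [-2.194, -2.247, 0.008]
force: [0.6, 0.8, 0.6]
width: 0.9
```

```bash
python3 -c "
from h import *
plan(.482,-.2165,.16,1.646)"
```

```text
xyz [-9.208 -0.469 -0.296] twist_z -0.295 j7 -0.89 yaw 1.594 tilt [-0.0041 -0.0029 -1.    ]
```

jog_arm(moves=[{"xyz": [-0.8,-0.04,-0.3],"twist": [0,0,0],"grip": -0.9},{"xyz": [-1.7,-0.08,-0.3],"twist": [0,0,0],"grip": -0.9},{"xyz": [-2.7,-0.13,-0.3],"twist": [0,0,-0.1],"grip": -0.9},{"xyz": [-3.7,-0.18,-0.3],"twist": [0,0,-0.2],"grip": -0.9},{"xyz": [-4.7,-0.24,-0.3],"twist": [0,0,-0.29],"grip": -0.9}])

```text
clock: 7.22
position: [0.4904, 0.0535, 0.16]
ee_rot: [2.136, 2.302, 0.001]
force: [1.7, -1.1, 0.2]
width: 0.952
```

jog_arm(moves=[{"xyz": [-1.0,0,0],"twist": [0,0,0],"grip": -1},{"xyz": [-2.0,0,0],"twist": [0,0,0],"grip": -1},{"xyz": [-3.0,0,0],"twist": [0,0,0],"grip": -1},{"xyz": [-4.0,0,0],"twist": [0,0,0],"grip": -1},{"xyz": [-4.5,0,0],"twist": [0,0,0],"grip": -1}])

```text
clock: 7.85
position: [0.5099, -0.2181, 0.1597]
ee_rot: [2.142, 2.297, -0.002]
force: [0.0, 0.4, -1.2]
width: 0.999
```

```bash
python3 -c "
from h import *
print(arm.observe()['position'])
plan(.482,-.2165,.12,1.646)
crop('top',68,100,258,228,4.2,'t3.png',10,[((.4985,.3402),.03,.071),((.4985,.3402),.058,.021),((.5042,.0809),.058,.021)])"
```

```text
[ 0.50991063 -0.21810558  0.15970022]
xyz [ 0.06  -0.462  0.662] twist_z -0.03 j7 0.22 yaw 1.641 tilt [ 0.     -0.0014 -1.    ]
```

View pics/t3.png

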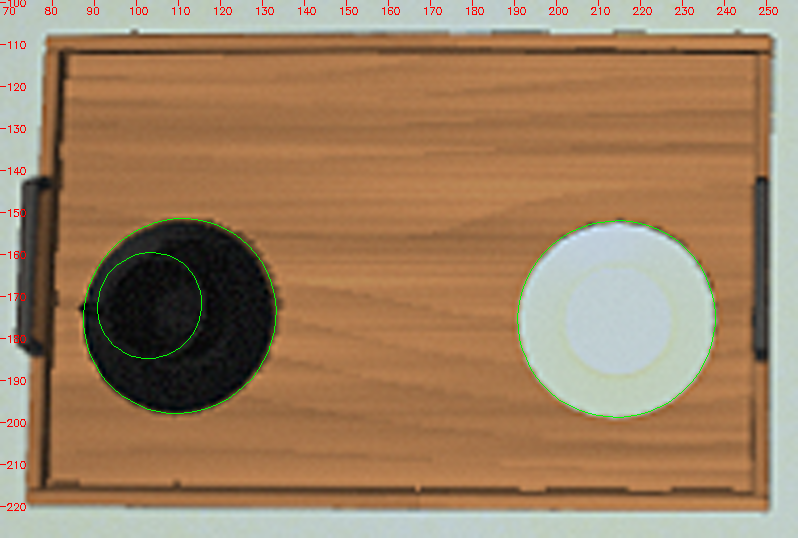

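The saucer circles fit, and the black cup appears on the left saucer with its handle at crop (82,308); I'll check that later with the contrast raised. Next is the jug.

jog_arm(moves=[{"xyz": [0.06,-0.3,0.3],"twist": [0,0,0],"grip": -1},{"xyz": [0.06,-0.46,0.66],"twist": [0,0,0],"grip": -1},{"xyz": [0.06,-0.46,1.3],"twist": [0,0,0],"grip": -1},{"xyz": [0.06,-0.46,1.9],"twist": [0,0,0],"grip": -1},{"xyz": [0.06,-0.46,2.02],"twist": [0,0,0],"grip": -1}])

```text
clock: 8.52
position: [0.4813, -0.2116, 0.0368]
ee_rot: [-2.135, -2.3, 0.002]
force: [-0.3, 0.4, 1.2]
width: 1.002
```

jog_arm(moves=[{"xyz": [0,0,0],"twist": [0,0,0],"grip": -0.5},{"xyz": [0,0,0],"twist": [0,0,0],"grip": 0.2},{"xyz": [0,0,0],"twist": [0,0,0],"grip": 1},{"xyz": [0,0,0],"twist": [0,0,0],"grip": 1},{"xyz": [0,0,0],"twist": [0,0,0],"grip": 1}], force=25)

```text
clock: 9.15
position: [0.4829, -0.2125, 0.0391]
ee_rot: [2.137, 2.302, 0.0]
force: [-2.3, 0.1, 6.2]
width: 0.601
```

```bash
python3 -c "
from h import *
print(arm.observe()['position'])
plan(.482,-.2165,.038,1.646)"
```

```text
[ 0.48286563 -0.2125369   0.03906215]
xyz [-0.065 -0.019  0.018] twist_z -0.006 j7 0.15 yaw 1.645 tilt [ 6.e-04 -5.e-04 -1.e+00]
```

jog_arm(moves=[{"xyz": [0,0,-0.2],"twist": [0,0,0],"grip": 1},{"xyz": [0,0,-0.6],"twist": [0,0,0],"grip": 1},{"xyz": [0,0,-1.2],"twist": [0,0,0],"grip": 1},{"xyz": [0,0,-1.8],"twist": [0,0,0],"grip": 1},{"xyz": [0,0,-2.0],"twist": [0,0,0],"grip": 1}])

```text
clock: 9.78
position: [0.4836, -0.2126, 0.1609]
ee_rot: [2.135, 2.3, 0.002]
force: [0.5, 0.5, -2.3]
width: 0.599
```

```bash
python3 -c "
from h import *
print(arm.observe()['position'])
plan(.601,.217,.16,1.592)"
```

```text
[ 0.48361844 -0.21259613  0.16092379]
xyz [6.995 2.481 0.013] twist_z 0.303 j7 0.23 yaw 1.645 tilt [ 0.0033 -0.0013 -1.    ]
```

jog_arm(moves=[{"xyz": [0.7,0.25,0],"twist": [0,0,0],"grip": 1},{"xyz": [1.5,0.53,0],"twist": [0,0,0.1],"grip": 1},{"xyz": [2.4,0.85,0],"twist": [0,0,0.2],"grip": 1},{"xyz": [3.3,1.17,0],"twist": [0,0,0.3],"grip": 1},{"xyz": [4.2,1.5,0],"twist": [0,0,0.3],"grip": 1}])

```text
clock: 10.4
position: [0.5535, 0.0471, 0.1578]
ee_rot: [-2.197, -2.245, 0.002]
force: [0.9, -1.6, -0.8]
width: 0.6
```

```bash
python3 -c "
from h import *
print(arm.observe()['position'])
plan(.601,.217,.16,1.592)"
```

```text
[0.55348079 0.0471446  0.1578158 ]
xyz [ 2.813  0.852 -0.038] twist_z 0.0 j7 -0.35 yaw 1.592 tilt [-1.1e-03 -4.0e-04 -1.0e+00]
```

jog_arm(moves=[{"xyz": [0.9,0.3,0],"twist": [0,0,0],"grip": 1},{"xyz": [1.8,0.6,0.2],"twist": [0,0,0],"grip": 1},{"xyz": [2.5,0.85,0.6],"twist": [0,0,0],"grip": 1},{"xyz": [2.75,0.93,1.0],"twist": [0,0,0],"grip": 1},{"xyz": [2.75,0.93,1.2],"twist": [0,0,0],"grip": 1}])

```text
clock: 11.02
position: [0.6044, 0.2129, 0.0841]
ee_rot: [-2.193, -2.247, 0.004]
force: [0.2, -0.1, -1.4]
width: 0.597
```

```bash
python3 -c "
from h import *
print(arm.observe()['position'])
plan(.601,.217,.0415,1.592)"
```

```text
[0.60443476 0.21292165 0.08410168]
xyz [ 0.07  -0.053  0.71 ] twist_z 0.018 j7 -0.63 yaw 1.595 tilt [-3.3e-03 -6.0e-04 -1.0e+00]
```

jog_arm(moves=[{"xyz": [0.06,-0.05,0.25],"twist": [0,0,0],"grip": 1},{"xyz": [0.06,-0.05,0.45],"twist": [0,0,0],"grip": 1},{"xyz": [0.06,-0.05,0.6],"twist": [0,0,0],"grip": 1},{"xyz": [0.06,-0.05,0.68],"twist": [0,0,0],"grip": 1},{"xyz": [0.06,-0.05,0.7],"twist": [0,0,0],"grip": 1}])

```text
clock: 11.65
position: [0.603, 0.2151, 0.0445]
ee_rot: [2.197, 2.245, 0.0]
force: [-0.1, -0.0, -1.5]
width: 0.599
```

```bash
python3 -c "
from h import *
plan(.601,.217,.041,1.592);print(arm.observe()['position'],arm.observe()['force'])"
```

```text
xyz [ 0.032 -0.032  0.058] twist_z 0.002 j7 -0.65 yaw 1.592 tilt [ 1.e-04 -0.e+00 -1.e+00]
[0.60296491 0.21509272 0.04449008] [-0.06834877 -0.03641459 -1.51371686]
```

jog_arm(moves=[{"xyz": [0,0,0.03],"twist": [0,0,0],"grip": 1},{"xyz": [0,0,0.05],"twist": [0,0,0],"grip": 1},{"xyz": [0,0,0.05],"twist": [0,0,0],"grip": 1},{"xyz": [0,0,0.05],"twist": [0,0,0],"grip": 1}])

```text
clock: 12.15
position: [0.6029, 0.2154, 0.0416]
ee_rot: [2.197, 2.245, 0.0]
force: [0.7, -0.1, -2.8]
width: 0.601
```

jog_arm(moves=[{"xyz": [0,0,0.02],"twist": [0,0,0],"grip": 1},{"xyz": [0,0,0.02],"twist": [0,0,0],"grip": 1},{"xyz": [0,0,0.02],"twist": [0,0,0],"grip": 1}])

```text
clock: 12.52
position: [0.603, 0.2155, 0.0411]
ee_rot: [2.197, 2.245, 0.001]
force: [-2.9, -1.1, 6.2]
width: 0.601
```

Contact (6 N). I release, rise, and plan for the bowl: spoon direction -3.093, so tool x lies along that.

jog_arm(moves=[{"xyz": [0,0,0],"twist": [0,0,0],"grip": -0.4},{"xyz": [0,0,0],"twist": [0,0,0],"grip": -0.6},{"xyz": [0,0,0],"twist": [0,0,0],"grip": -0.6},{"xyz": [0,0,-0.5],"twist": [0,0,0],"grip": -0.6},{"xyz": [0,0,-1.4],"twist": [0,0,0],"grip": -0.6}])

```text
clock: 13.15
position: [0.6015, 0.2145, 0.1231]
ee_rot: [-2.196, -2.244, 0.007]
force: [1.0, 0.2, 0.6]
width: 0.801
```

```bash
python3 -c "
from h import *
plan(.5985,-.1088,.16,-3.093)"
```

```text
xyz [-5.387 -0.17  -0.605] twist_z 8.847 j7 -0.62 yaw 1.593 tilt [-0.0043 -0.0018 -1.    ]
```

jog_arm(moves=[{"xyz": [-0.5,0,-0.6],"twist": [0,0,0.9],"grip": -1},{"xyz": [-1.2,0,-0.6],"twist": [0,0,1.8],"grip": -1},{"xyz": [-2.0,-0.05,-0.6],"twist": [0,0,2.7],"grip": -1},{"xyz": [-2.8,-0.1,-0.6],"twist": [0,0,3.6],"grip": -1},{"xyz": [-3.6,-0.12,-0.6],"twist": [0,0,4.5],"grip": -1}])

```text
clock: 13.78
position: [0.6001, -0.0023, 0.1605]
ee_rot: [2.892, 1.227, 0.0]
force: [0.3, 0.1, -0.7]
width: 1.001
```

```bash
python3 -c "
from h import *
plan(.5985,-.1088,.13,-3.093)"
```

```text
xyz [-1.295  1.215  0.508] twist_z 4.318 j7 -0.94 yaw 0.802 tilt [ 3.e-04  0.e+00 -1.e+00]
```

jog_arm(moves=[{"xyz": [-0.4,0.4,0],"twist": [0,0,0.9],"grip": -1},{"xyz": [-0.8,0.8,0],"twist": [0,0,1.8],"grip": -1},{"xyz": [-1.28,1.2,0.2],"twist": [0,0,2.7],"grip": -1},{"xyz": [-1.28,1.2,0.4],"twist": [0,0,3.6],"grip": -1},{"xyz": [-1.28,1.2,0.5],"twist": [0,0,4.32],"grip": -1}])

```text
clock: 14.4
position: [0.5988, -0.1067, 0.1296]
ee_rot: [-3.141, -0.075, 0.001]
force: [0.5, 1.0, 0.6]
width: 0.996
```

```bash
python3 -c "
from h import *
plan(.5985,-.1088,.038,-3.093)"
```

```text
xyz [-0.005  0.035  1.526] twist_z -0.007 j7 -1.41 yaw 0.047 tilt [-9.e-04 -0.e+00 -1.e+00]
```

jog_arm(moves=[{"xyz": [0,0.02,0.5],"twist": [0,0,0],"grip": -1},{"xyz": [0,0.03,1.0],"twist": [0,0,0],"grip": -1},{"xyz": [0,0.03,1.4],"twist": [0,0,0],"grip": -1},{"xyz": [0,0.03,1.53],"twist": [0,0,0],"grip": -1},{"xyz": [0,0.03,1.53],"twist": [0,0,0],"grip": -1}])

```text
clock: 15.02
position: [0.5993, -0.1078, 0.0385]
ee_rot: [-3.14, -0.084, 0.001]
force: [0.2, -0.1, 0.0]
width: 1.002
```

jog_arm(moves=[{"xyz": [0,0,0],"twist": [0,0,0],"grip": -0.5},{"xyz": [0,0,0],"twist": [0,0,0],"grip": 0.2},{"xyz": [0,0,0],"twist": [0,0,0],"grip": 1},{"xyz": [0,0,0],"twist": [0,0,0],"grip": 1},{"xyz": [0,0,0],"twist": [0,0,0],"grip": 1}], force=28)

```text
clock: 15.65
position: [0.5997, -0.108, 0.0391]
ee_rot: [3.14, 0.083, 0.001]
force: [-1.4, -0.7, 5.7]
width: 0.707
```

```bash
python3 -c "
from h import *
plan(.5985,-.1088,.038,-3.093);print(arm.observe()['force'])"
```

```text
xyz [-0.021  0.012  0.018] twist_z 0.026 j7 -1.41 yaw 0.053 tilt [ 8.e-04 -2.e-04 -1.e+00]
[-1.3673747  -0.66833034  5.72323546]
```

jog_arm(moves=[{"xyz": [0,0,-0.2],"twist": [0,0,0],"grip": 1},{"xyz": [0,0,-0.6],"twist": [0,0,0],"grip": 1},{"xyz": [0,0,-1.2],"twist": [0,0,0],"grip": 1},{"xyz": [0,0,-1.7],"twist": [0,0,0],"grip": 1},{"xyz": [0,0,-1.85],"twist": [0,0,0],"grip": 1}])

```text
clock: 16.27
position: [0.6003, -0.1079, 0.1517]
ee_rot: [3.14, 0.084, 0.005]
force: [0.6, 0.0, -2.9]
width: 0.702
```

```bash
python3 -c "
from h import *
plan(.5014,.2105,.15,.053)"
```

```text
xyz [-1.363 -5.387  0.022] twist_z 0.001 j7 -1.41 yaw 0.053 tilt [ 3.1e-03 -3.0e-04 -1.0e+00]
```

jog_arm(moves=[{"xyz": [-0.2,-0.6,0],"twist": [0,0,0],"grip": 1},{"xyz": [-0.4,-1.4,0],"twist": [0,0,0],"grip": 1},{"xyz": [-0.65,-2.3,0],"twist": [0,0,0],"grip": 1},{"xyz": [-0.85,-3.2,0],"twist": [0,0,0],"grip": 1},{"xyz": [-1.1,-4.0,0],"twist": [0,0,0],"grip": 1}])

```text
clock: 16.9
position: [0.5194, 0.1302, 0.1488]
ee_rot: [3.14, 0.085, -0.002]
force: [0.7, 0.1, -1.5]
width: 0.7
```

jog_arm(moves=[{"xyz": [-0.15,-0.7,0],"twist": [0,0,0],"grip": 1},{"xyz": [-0.26,-1.2,0.2],"twist": [0,0,0],"grip": 1},{"xyz": [-0.26,-1.37,0.6],"twist": [0,0,0],"grip": 1},{"xyz": [-0.26,-1.37,1.1],"twist": [0,0,0],"grip": 1},{"xyz": [-0.26,-1.37,1.3],"twist": [0,0,0],"grip": 1}])

```text
clock: 17.52
position: [0.4992, 0.2089, 0.0694]
ee_rot: [3.139, 0.084, -0.006]
force: [-0.4, -0.6, -2.6]
width: 0.7
```

```bash
python3 -c "
from h import *
plan(.5014,.2105,.041,.053)"
```

```text
xyz [ 0.04  -0.026  0.472] twist_z 0.003 j7 -2.04 yaw 0.054 tilt [-0.0035 -0.0019 -1.    ]
```

jog_arm(moves=[{"xyz": [0.03,-0.02,0.2],"twist": [0,0,0],"grip": 1},{"xyz": [0.03,-0.02,0.34],"twist": [0,0,0],"grip": 1},{"xyz": [0.03,-0.02,0.42],"twist": [0,0,0],"grip": 1},{"xyz": [0.03,-0.02,0.45],"twist": [0,0,0],"grip": 1},{"xyz": [0.03,-0.02,0.46],"twist": [0,0,0],"grip": 1}])

```text
clock: 18.15
position: [0.5027, 0.2109, 0.0442]
ee_rot: [-3.14, -0.083, -0.001]
force: [0.1, 0.7, -0.8]
width: 0.699
```

```bash
python3 -c "
from h import *
plan(.5014,.2105,.041,.053);print(arm.observe()['position'],arm.observe()['force'])"
```

```text
xyz [-0.022  0.005  0.053] twist_z 0.0 j7 -2.04 yaw 0.053 tilt [ 5.e-04  2.e-04 -1.e+00]
[0.50268827 0.21085715 0.04419288] [ 0.07427537  0.7161798  -0.82076713]
```

jog_arm(moves=[{"xyz": [-0.02,0,0.03],"twist": [0,0,0],"grip": 1},{"xyz": [-0.02,0,0.05],"twist": [0,0,0],"grip": 1},{"xyz": [-0.02,0,0.06],"twist": [0,0,0],"grip": 1},{"xyz": [-0.02,0,0.06],"twist": [0,0,0],"grip": 1}])

```text
clock: 18.65
position: [0.5012, 0.2109, 0.0411]
ee_rot: [-3.14, -0.084, -0.0]
force: [-2.8, -1.6, 7.7]
width: 0.703
```

jog_arm(moves=[{"xyz": [0,0,0],"twist": [0,0,0],"grip": -0.6},{"xyz": [0,0,0],"twist": [0,0,0],"grip": -0.8},{"xyz": [0,0,0],"twist": [0,0,0],"grip": -0.8},{"xyz": [0,0,-0.6],"twist": [0,0,0],"grip": -0.8},{"xyz": [0,0,-1.6],"twist": [0,0,0],"grip": -0.8}])

```text
clock: 19.27
position: [0.4999, 0.2101, 0.1357]
ee_rot: [3.139, 0.084, -0.006]
force: [1.8, 1.2, 0.3]
width: 0.899
```

```bash
python3 -c "
from h import *
plan(.4826,-.1047,.14,1.63)"
```

```text
xyz [-0.568  5.224 -0.06 ] twist_z 8.966 j7 -2.03 yaw 0.053 tilt [-0.004  -0.0021 -1.    ]
```

jog_arm(moves=[{"xyz": [-0.05,0.5,-0.2],"twist": [0,0,-0.9],"grip": -1},{"xyz": [-0.1,1.2,-0.2],"twist": [0,0,-1.8],"grip": -1},{"xyz": [-0.2,2.0,-0.2],"twist": [0,0,-2.7],"grip": -1},{"xyz": [-0.3,2.8,-0.2],"twist": [0,0,-3.6],"grip": -1},{"xyz": [-0.4,3.6,-0.2],"twist": [0,0,-4.5],"grip": -1}])

```text
clock: 19.9
position: [0.4886, -0.0077, 0.1484]
ee_rot: [2.866, 1.287, 0.0]
force: [-0.3, 0.2, -0.0]
width: 1.0
```

```bash
python3 -c "
from h import *
plan(.4826,-.1047,.13,1.63)"
```

```text
xyz [-1.274  1.     0.306] twist_z -4.504 j7 -0.9 yaw 0.844 tilt [ 3.e-04 -1.e-04 -1.e+00]
```

jog_arm(moves=[{"xyz": [-0.4,0.3,0],"twist": [0,0,-0.9],"grip": -1},{"xyz": [-0.8,0.65,0.1],"twist": [0,0,-1.8],"grip": -1},{"xyz": [-1.26,0.98,0.2],"twist": [0,0,-2.7],"grip": -1},{"xyz": [-1.26,0.98,0.3],"twist": [0,0,-3.6],"grip": -1},{"xyz": [-1.26,0.98,0.3],"twist": [0,0,-4.5],"grip": -1}])

```text
clock: 20.52
position: [0.4815, -0.1024, 0.1298]
ee_rot: [-2.157, -2.283, 0.001]
force: [-0.2, -0.3, 0.6]
width: 1.0
```

```bash
python3 -c "
from h import *
plan(.4826,-.1047,.044,1.63)"
```

```text
xyz [-0.04   0.017  1.431] twist_z -0.013 j7 -0.0 yaw 1.628 tilt [-9.e-04  1.e-04 -1.e+00]
```

jog_arm(moves=[{"xyz": [-0.03,0.01,0.5],"twist": [0,0,0],"grip": -1},{"xyz": [-0.03,0.01,1.0],"twist": [0,0,0],"grip": -1},{"xyz": [-0.03,0.01,1.3],"twist": [0,0,0],"grip": -1},{"xyz": [-0.03,0.01,1.43],"twist": [0,0,0],"grip": -1},{"xyz": [-0.03,0.01,1.43],"twist": [0,0,0],"grip": -1}])

```text
clock: 21.15
position: [0.4826, -0.1034, 0.0444]
ee_rot: [-2.161, -2.28, 0.001]
force: [-0.0, 0.2, -0.3]
width: 1.0
```

jog_arm(moves=[{"xyz": [0,0,0],"twist": [0,0,0],"grip": -0.5},{"xyz": [0,0,0],"twist": [0,0,0],"grip": 0.2},{"xyz": [0,0,0],"twist": [0,0,0],"grip": 1},{"xyz": [0,0,0],"twist": [0,0,0],"grip": 1},{"xyz": [0,0,0],"twist": [0,0,0],"grip": 1}], force=25)

```text
clock: 21.78
position: [0.4827, -0.1036, 0.0447]
ee_rot: [2.162, 2.279, -0.0]
force: [-1.2, -0.1, 4.0]
width: 0.631
```

```bash
python3 -c "
from h import *
plan(.4826,-.1047,.044,1.63)
print(arm.observe()['position'],arm.observe()['force'])"
```

```text
xyz [-0.019 -0.003  0.012] twist_z -0.035 j7 -0.07 yaw 1.624 tilt [ 1.e-04 -2.e-04 -1.e+00]
[ 0.48270933 -0.10356188  0.04471009] [-1.17854032 -0.14215445  3.98825375]
```

jog_arm(moves=[{"xyz": [0,0,-0.2],"twist": [0,0,0],"grip": 1},{"xyz": [0,0,-0.6],"twist": [0,0,0],"grip": 1},{"xyz": [0,0,-1.1],"twist": [0,0,0],"grip": 1},{"xyz": [0.2,0,-1.3],"twist": [0,0,0],"grip": 1},{"xyz": [0.8,0.1,-1.3],"twist": [0,0,0],"grip": 1}])

```text
clock: 22.4
position: [0.4864, -0.0559, 0.1235]
ee_rot: [2.165, 2.274, 0.001]
force: [1.2, 1.7, -1.4]
width: 0.633
```

jog_arm(moves=[{"xyz": [0.8,0.15,0],"twist": [0,0,0],"grip": 1},{"xyz": [1.6,0.3,0],"twist": [0,0,0],"grip": 1},{"xyz": [2.1,0.42,0],"twist": [0,0,0],"grip": 1},{"xyz": [2.27,0.42,0.4],"twist": [0,0,0],"grip": 1},{"xyz": [2.27,0.42,0.8],"twist": [0,0,0],"grip": 1}])

```text
clock: 23.02
position: [0.5036, 0.0846, 0.0739]
ee_rot: [-2.158, -2.283, -0.001]
force: [0.2, -0.5, -1.8]
width: 0.63
```

```bash
python3 -c "
from h import *
plan(.5042,.082,.0515,1.624)
print(arm.observe()['position'])"
```

```text
xyz [-0.044  0.008  0.374] twist_z 0.017 j7 -0.44 yaw 1.627 tilt [ 2.e-04  1.e-03 -1.e+00]
[0.50355134 0.08458311 0.07393951]
```

jog_arm(moves=[{"xyz": [-0.04,0.01,0.12],"twist": [0,0,0],"grip": 1},{"xyz": [-0.04,0.01,0.22],"twist": [0,0,0],"grip": 1},{"xyz": [-0.04,0.01,0.3],"twist": [0,0,0],"grip": 1},{"xyz": [-0.04,0.01,0.34],"twist": [0,0,0],"grip": 1},{"xyz": [-0.04,0.01,0.36],"twist": [0,0,0],"grip": 1}])

```text
clock: 23.65
position: [0.5049, 0.0797, 0.0531]
ee_rot: [2.162, 2.279, 0.001]
force: [-0.8, 0.2, -1.3]
width: 0.631
```

```bash
python3 -c "
from h import *
plan(.5042,.082,.0515,1.624)
print(arm.observe()['position'],arm.observe()['force'])
crop('side',200,180,290,260,6.5,'s5.png',10,[((.5042,.0809),.03,.071),((.5042,.0809),.058,.021)])"
```

```text
xyz [ 0.039 -0.01   0.027] twist_z -0.002 j7 -0.45 yaw 1.624 tilt [ 4.e-04  1.e-04 -1.e+00]
[0.50493833 0.07969446 0.0531082 ] [-0.774897    0.22866913 -1.26628804]
```

View pics/s5.png

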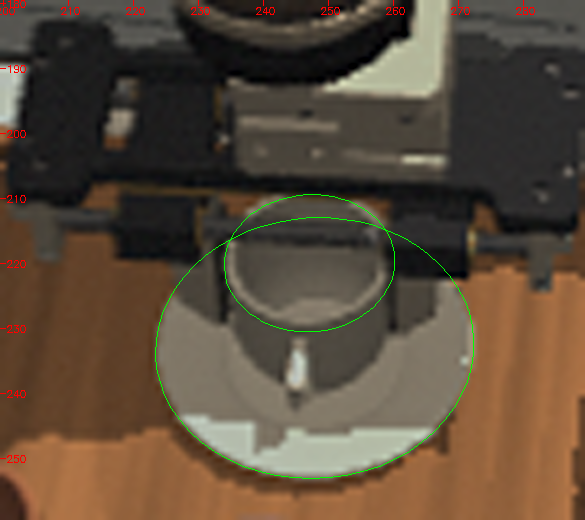

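The side crop shows the white cup over its saucer, with the rim about 1 px (2 mm) off towards -y from the green target. I nudge, lower and release.

jog_arm(moves=[{"xyz": [0.035,0,0.02],"twist": [0,0,0],"grip": 1},{"xyz": [0.035,0,0.03],"twist": [0,0,0],"grip": 1},{"xyz": [0.035,0,0.03],"twist": [0,0,0],"grip": 1},{"xyz": [0.035,0,0.03],"twist": [0,0,0],"grip": 1}])

```text
clock: 24.2
position: [0.5048, 0.082, 0.0517]
ee_rot: [2.161, 2.28, 0.001]
force: [-3.2, -1.3, 6.0]
width: 0.636
```

jog_arm(moves=[{"xyz": [0,0,0],"twist": [0,0,0],"grip": -0.5},{"xyz": [0,0,0],"twist": [0,0,0],"grip": -0.8},{"xyz": [0,0,0],"twist": [0,0,0],"grip": -0.8},{"xyz": [0,0,-0.6],"twist": [0,0,0],"grip": -0.8},{"xyz": [0,0,-1.5],"twist": [0,0,0],"grip": -0.8}])

```text
clock: 24.82
position: [0.5035, 0.0816, 0.1409]
ee_rot: [-2.16, -2.278, 0.004]
force: [2.5, -0.0, 0.7]
width: 0.901
```

```bash
python3 -c "
from h import *
plan(.505,-.12,.14,1.36)
crop('top',350,125,400,170,7,'lid.png',5)
crop('side',220,100,260,135,8.75,'lids.png',5)
a=cv2.imread('pics/lid.png');b=cv2.imread('pics/lids.png');h=max(a.shape[0],b.shape[0])
f=lambda i:cv2.copyMakeBorder(i,0,h-i.shape[0],0,0,0)
cv2.imwrite('pics/lid2.png',np.hstack([f(a),f(b)]))"
```

```text
xyz [-3.356 -0.154  0.016] twist_z 1.514 j7 -0.39 yaw 1.624 tilt [-3.6e-03 -5.0e-04 -1.0e+00]
```

View pics/lid2.png

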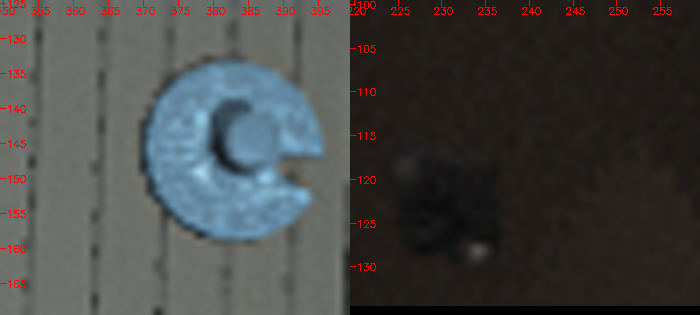

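Lid crop (7x): plate centre (233,150), knob top (252,137), notch prong tips (324,150) and (312,196), middle (318,173). The side crop is blocked by the arm.

```bash
python3 -c "
from h import *
f=lambda p,z:p2w('top',[(p[0]/7+349.5,p[1]/7+124.5)],z)[0]
c=f((233,150),.016);k=f((252,137),.040);t=f((324,150),.016);u=f((312,196),.016)
m=(t+u)/2
for o in (c,(c+k)/2): d=m-o; print(o,np.arctan2(d[1],d[0]),np.linalg.norm(d[:2]))
print(k,np.linalg.norm(t-u)); d=t-u; print('perp',np.arctan2(d[1],d[0])-np.pi/2)"
```

```text
[ 0.59240369 -0.33866826  0.016     ] -1.800007009221311 0.032018038841205104
[ 0.59249987 -0.33836233  0.028     ] -1.800753717597973 0.032337835088354146
[ 0.59259604 -0.33805639  0.04      ] 0.017532101726614378
perp -1.8289458464953663
```

jog_arm(moves=[{"xyz": [-0.6,0,0],"twist": [0,0,0.3],"grip": 0},{"xyz": [-1.4,-0.05,0],"twist": [0,0,0.6],"grip": 0},{"xyz": [-2.2,-0.1,0],"twist": [0,0,0.9],"grip": 0},{"xyz": [-3.0,-0.15,0],"twist": [0,0,1.2],"grip": 0},{"xyz": [-3.7,-0.1,0],"twist": [0,0,1.5],"grip": 0}])

```text
clock: 25.55
position: [0.5098, -0.1421, 0.1408]
ee_rot: [-2.443, -1.975, 0.001]
force: [1.7, 0.1, 0.3]
width: 0.502
```

```bash
python3 -c "
from h import *
plan(.592,-.338,.12,-1.78)"
```

```text
xyz [-2.904  2.024  0.346] twist_z -0.011 j7 -0.16 yaw 1.36 tilt [-7.e-04 -3.e-04 -1.e+00]
```

jog_arm(moves=[{"xyz": [-0.75,0.5,0],"twist": [0,0,0.05],"grip": 0},{"xyz": [-1.5,1.0,0],"twist": [0,0,0.12],"grip": 0},{"xyz": [-2.2,1.5,0.1],"twist": [0,0,0.12],"grip": 0},{"xyz": [-2.88,2.0,0.34],"twist": [0,0,0.12],"grip": 0},{"xyz": [-2.88,2.03,0.34],"twist": [0,0,0.12],"grip": 0}])

```text
clock: 26.18
position: [0.5926, -0.3391, 0.1181]
ee_rot: [-2.466, -1.945, 0.005]
force: [-0.1, -0.1, 0.3]
width: 0.498
```

```bash
python3 -c "
from h import *
plan(.5925,-.3384,.030,1.34)"
```

```text
xyz [ 0.015 -0.     1.468] twist_z -0.023 j7 0.1 yaw 1.336 tilt [-0.0029 -0.0013 -1.    ]
```

jog_arm(moves=[{"xyz": [0.01,0,0.5],"twist": [0,0,0],"grip": 0},{"xyz": [0.01,0,1.0],"twist": [0,0,0],"grip": 0},{"xyz": [0.01,0,1.3],"twist": [0,0,0],"grip": 0},{"xyz": [0.01,0,1.44],"twist": [0,0,0],"grip": 0},{"xyz": [0.01,0,1.44],"twist": [0,0,0],"grip": 0}])

```text
clock: 26.8
position: [0.5941, -0.3336, 0.0343]
ee_rot: [-2.461, -1.953, 0.0]
force: [0.2, -0.1, 0.1]
width: 0.5
```

jog_arm(moves=[{"xyz": [0,0,0],"twist": [0,0,0],"grip": 0.5},{"xyz": [0,0,0],"twist": [0,0,0],"grip": 1},{"xyz": [0,0,0],"twist": [0,0,0],"grip": 1},{"xyz": [0,0,0],"twist": [0,0,0],"grip": 1},{"xyz": [0,0,0],"twist": [0,0,0],"grip": 1}], force=20)

```text
clock: 27.42
position: [0.5943, -0.3341, 0.0349]
ee_rot: [2.461, 1.952, 0.0]
force: [-0.9, 0.5, 4.7]
width: 0.22
```

```bash
python3 -c "
from h import *
plan(.5925,-.3384,.030,1.34)
print(arm.observe()['position'],arm.observe()['force'])
crop('side',175,85,275,145,7,'s6.png')"
```

```text
xyz [-0.077 -0.012  0.082] twist_z 0.007 j7 0.08 yaw 1.341 tilt [ 7.e-04 -5.e-04 -1.e+00]
[ 0.59426762 -0.33406314  0.03489059] [-0.86959979  0.49419689  4.73843344]
```

View pics/s6.png

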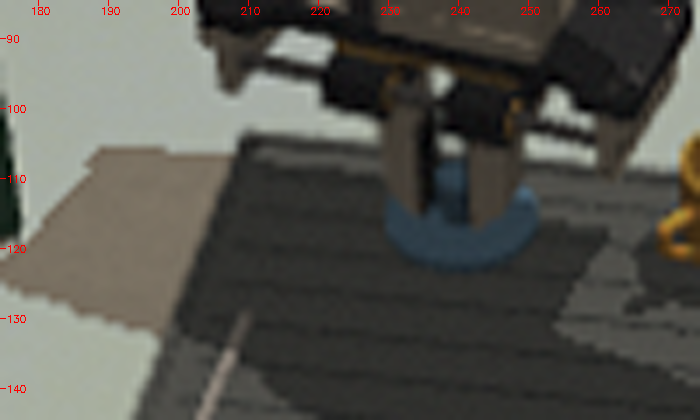

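The side crop shows both fingers on the knob, tips just above the plate; the TCP is about 4 mm past the knob centre, still inside the pads. I lift, then look at the tray from the top with the shadows brightened.

jog_arm(moves=[{"xyz": [0,0,-0.2],"twist": [0,0,0],"grip": 1},{"xyz": [0,0,-0.6],"twist": [0,0,0],"grip": 1},{"xyz": [0,0,-1.2],"twist": [0,0,0],"grip": 1},{"xyz": [0,0,-1.8],"twist": [0,0,0],"grip": 1},{"xyz": [0,0,-2.0],"twist": [0,0,0],"grip": 1}])

```text
clock: 28.1
position: [0.5951, -0.3343, 0.1573]
ee_rot: [2.459, 1.95, 0.003]
force: [0.6, 0.5, -0.9]
width: 0.221
```

```bash
python3 -c "
from h import *
print(arm.observe()['position'],arm.observe()['width'])
plan(.5012,.2109,.155,.053)
B=(.5002,.2107)
crop('top',85,105,240,215,5.0,'t7.png',10,[((.4985,.3402),.03,.071),((.5042,.0809),.03,.071),(B,.032,.058),((.602,.211),.0285,.080)])
a=cv2.imread('pics/t7.png'); cv2.imwrite('pics/t7.png',np.uint8(255*(a/255.)**.5))"
```

```text
[ 0.59507587 -0.33433758  0.1572826 ] 0.22115551457330176
xyz [ 8.493 -3.592  0.017] twist_z 7.381 j7 0.11 yaw 1.341 tilt [ 0.0036 -0.0017 -1.    ]
```

View pics/t7.png

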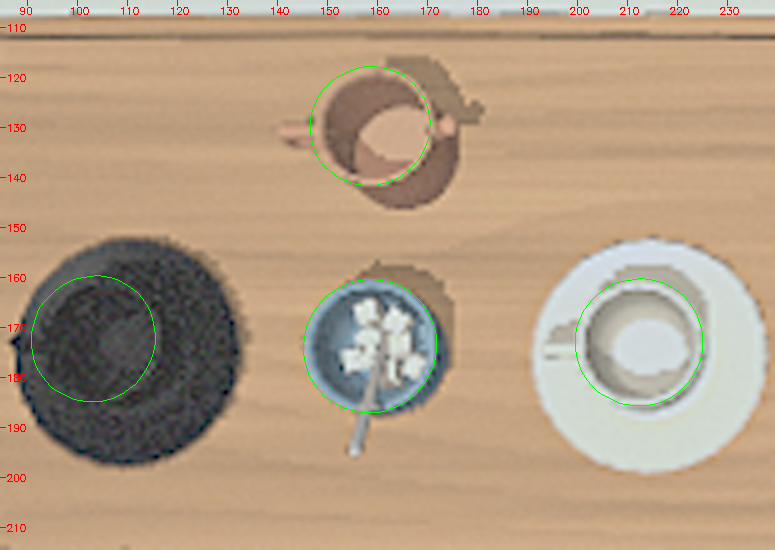

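Top crop (5x): bowl, jug and white cup all match their green target circles within about 1 px. The spoon end is at (354,453) and the black cup's handle tip at (12,342).

```bash
python3 -c "
from h import *
f=lambda p,z:p2w('top',[(p[0]/5+84.5,p[1]/5+104.5)],z)[0]
c=f((370,345),.058);e=f((354,453),.087);d=e-c;print(c,np.linalg.norm(d[:2]),np.arctan2(d[1],d[0])%(2*np.pi)-np.pi)
h=f((12,342),.05);print('handle tip',h,'expect y',.3402+.049)"
```

```text
[0.50092046 0.21098674 0.058     ] 0.05352241865563734 0.03266558851128254
handle tip [0.49836736 0.38826417 0.05      ] expect y 0.3892
```

jog_arm(moves=[{"xyz": [0.6,-0.25,0],"twist": [0,0,0.7],"grip": 1},{"xyz": [1.4,-0.6,0],"twist": [0,0,1.4],"grip": 1},{"xyz": [2.2,-0.95,0],"twist": [0,0,2.1],"grip": 1},{"xyz": [3.0,-1.3,0],"twist": [0,0,2.8],"grip": 1},{"xyz": [3.8,-1.65,0],"twist": [0,0,3.5],"grip": 1}])

```text
clock: 28.78
position: [0.5482, -0.0876, 0.1532]
ee_rot: [-2.936, -1.116, 0.003]
force: [0.3, 0.6, -0.4]
width: 0.216
```

```bash
python3 -c "
from h import *
plan(.505,.211,.155,.053)"
```

```text
xyz [ 2.768 -4.199 -0.028] twist_z 3.858 j7 -0.82 yaw 0.726 tilt [-1.8e-03  2.0e-04 -1.0e+00]
```

jog_arm(moves=[{"xyz": [0.5,-0.8,0],"twist": [0,0,0.8],"grip": 1},{"xyz": [1.0,-1.6,0],"twist": [0,0,1.6],"grip": 1},{"xyz": [1.5,-2.4,0],"twist": [0,0,2.4],"grip": 1},{"xyz": [2.0,-3.1,0],"twist": [0,0,3.2],"grip": 1},{"xyz": [2.4,-3.6,0],"twist": [0,0,3.9],"grip": 1}])

```text
clock: 29.4
position: [0.5111, 0.17, 0.1532]
ee_rot: [3.14, 0.075, -0.003]
force: [0.0, 0.1, -0.6]
width: 0.219
```

```bash
python3 -c "
from h import *
plan(.505,.211,.11,.045)"
```

```text
xyz [-0.068 -0.688  0.72 ] twist_z 0.014 j7 -1.94 yaw 0.047 tilt [-1.9e-03 -4.0e-04 -1.0e+00]
```

jog_arm(moves=[{"xyz": [-0.07,-0.4,0.2],"twist": [0,0,0],"grip": 1},{"xyz": [-0.07,-0.68,0.5],"twist": [0,0,0],"grip": 1},{"xyz": [-0.07,-0.68,0.72],"twist": [0,0,0],"grip": 1},{"xyz": [-0.07,-0.68,0.72],"twist": [0,0,0],"grip": 1},{"xyz": [-0.07,-0.68,0.72],"twist": [0,0,0],"grip": 1}])

```text
clock: 30.02
position: [0.5069, 0.2068, 0.1112]
ee_rot: [3.14, 0.075, 0.0]
force: [-0.2, -0.5, -0.2]
width: 0.217
```

```bash
python3 -c "
from h import *
plan(.505,.211,.11,.045)
p=arm.observe()['position'];print(p)
B=(.5009,.211)
L=(p[0]-.0042,p[1]); z=p[2]-.0289
crop('side',195,205,280,290,7,'s8.png',10,[(B,.032,.058),(L,.0325,z+.01),(L,.0325,z+.005)])"
```

```text
xyz [-0.028 -0.072  0.019] twist_z 0.015 j7 -2.01 yaw 0.048 tilt [ 0.e+00 -7.e-04 -1.e+00]
[0.5068973  0.20675802 0.11115421]
```

View pics/s8.png

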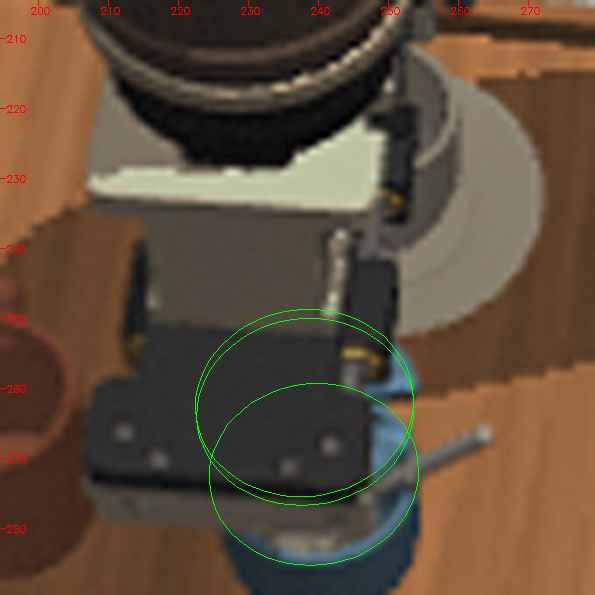

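The gripper hides most of the lid. The visible right edge (about (418,388)) is roughly 1 px from the prediction. I correct the measured 4 mm y error, lower to about z 0.098 and check with predicted outlines.

jog_arm(moves=[{"xyz": [-0.02,-0.05,0.1],"twist": [0,0,0],"grip": 1},{"xyz": [-0.03,-0.07,0.2],"twist": [0,0,0],"grip": 1},{"xyz": [-0.03,-0.07,0.2],"twist": [0,0,0],"grip": 1},{"xyz": [-0.03,-0.07,0.2],"twist": [0,0,0],"grip": 1}])

```text
clock: 30.58
position: [0.5044, 0.2123, 0.0991]
ee_rot: [3.141, 0.078, 0.0]
force: [0.9, -0.2, -0.2]
width: 0.218
```

```bash
python3 -c "
from h import *
plan(.505,.211,.098,.045)
p=arm.observe()['position'];print(p)
L=np.array([p[0]-.0042,p[1]]); z=p[2]-.0289
n=np.array([-np.cos(.045),-np.sin(.045)]);t=np.array([-n[1],n[0]])
tips=[(L+n*.0317+s*t*.007,.001,z+.01) for s in(1,-1)]
crop('side',225,230,270,290,10,'s9.png',5,[((.5009,.211),.032,.058),(L,.0325,z+.01)]+tips)"
```

```text
xyz [0.009 0.023 0.018] twist_z 0.028 j7 -2.02 yaw 0.05 tilt [ 0.e+00 -1.e-04 -1.e+00]
[0.5044075  0.21232245 0.09910911]
```

View pics/s9.png

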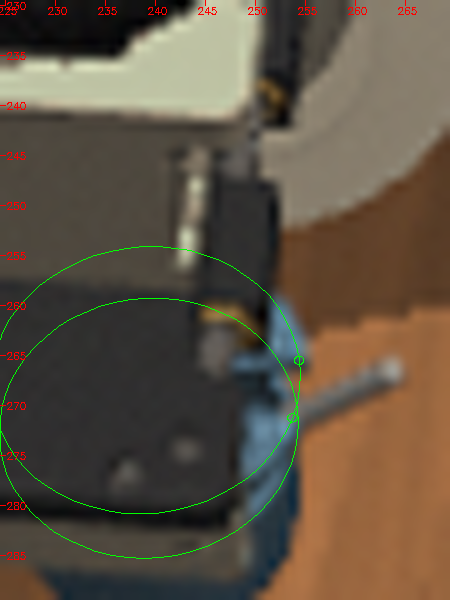

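The lid's upper prong tip appears at crop (306,362) against the predicted (299,360), about 1 mm in -x. The spoon runs out through the notch towards (395,370). That is within the play, so with a 1 mm correction I lower slowly.

jog_arm(moves=[{"xyz": [0.02,0.02,0.06],"twist": [0,0,0],"grip": 1},{"xyz": [0.02,0.02,0.12],"twist": [0,0,0],"grip": 1},{"xyz": [0.02,0.02,0.17],"twist": [0,0,0],"grip": 1},{"xyz": [0.02,0.02,0.21],"twist": [0,0,0],"grip": 1},{"xyz": [0.02,0.02,0.21],"twist": [0,0,0],"grip": 1}])

```text
clock: 31.25
position: [0.5055, 0.2111, 0.0863]
ee_rot: [3.14, 0.078, -0.001]
force: [0.5, 0.3, -0.3]
width: 0.221
```

```bash
python3 -c "
from h import *
plan(.505,.211,.082,.045);print(arm.observe()['position'],arm.observe()['force'])"
```

```text
xyz [-0.009  0.002  0.071] twist_z 0.027 j7 -2.01 yaw 0.05 tilt [-4.e-04 -2.e-04 -1.e+00]
[0.50551133 0.21113597 0.08627836] [ 0.50795997  0.30410025 -0.30468414]
```

jog_arm(moves=[{"xyz": [0,0,0.03],"twist": [0,0,0],"grip": 1},{"xyz": [0,0,0.05],"twist": [0,0,0],"grip": 1},{"xyz": [0,0,0.05],"twist": [0,0,0],"grip": 1},{"xyz": [0,0,0.05],"twist": [0,0,0],"grip": 1}])

```text
clock: 31.75
position: [0.5057, 0.2112, 0.0836]
ee_rot: [3.141, 0.078, 0.0]
force: [0.9, -0.3, -0.7]
width: 0.215
```

jog_arm(moves=[{"xyz": [0,0,0.02],"twist": [0,0,0],"grip": 1},{"xyz": [0,0,0.02],"twist": [0,0,0],"grip": 1},{"xyz": [0,0,0.02],"twist": [0,0,0],"grip": 1}])

```text
clock: 32.12
position: [0.5056, 0.2111, 0.0823]
ee_rot: [3.141, 0.078, -0.0]
force: [-0.6, -0.3, -0.1]
width: 0.218
```

jog_arm(moves=[{"xyz": [0,0,0.015],"twist": [0,0,0],"grip": 1},{"xyz": [0,0,0.02],"twist": [0,0,0],"grip": 1},{"xyz": [0,0,0.02],"twist": [0,0,0],"grip": 1}])

```text
clock: 32.5
position: [0.5058, 0.2112, 0.0818]
ee_rot: [-3.14, -0.078, -0.001]
force: [-2.3, -1.0, 7.4]
width: 0.22
```

Contact at exactly the closed height (z 0.082). I open gently, only a little, and rise.

jog_arm(moves=[{"xyz": [0,0,-0.005],"twist": [0,0,0],"grip": 0.3},{"xyz": [0,0,-0.005],"twist": [0,0,0],"grip": 0.1},{"xyz": [0,0,-0.005],"twist": [0,0,0],"grip": 0.1},{"xyz": [0,0,-0.4],"twist": [0,0,0],"grip": 0.1},{"xyz": [0,0,-1.2],"twist": [0,0,0],"grip": 0.1}])

```text
clock: 33.12
position: [0.5043, 0.2105, 0.1522]
ee_rot: [3.139, 0.078, -0.006]
force: [0.2, 0.2, 0.2]
width: 0.454
```

jog_arm(moves=[{"xyz": [0,0.6,-0.9],"twist": [0,0,0],"grip": 0},{"xyz": [0,1.5,-0.9],"twist": [0,0,0],"grip": 0},{"xyz": [0,2.5,-0.9],"twist": [0,0,0],"grip": 0},{"xyz": [0,3.5,-0.9],"twist": [0,0,0],"grip": 0},{"xyz": [0,4.5,-0.9],"twist": [0,0,0],"grip": 0}])

```text
clock: 33.75
position: [0.5189, -0.0603, 0.2073]
ee_rot: [-3.141, -0.078, -0.001]
force: [0.8, -0.2, -0.5]
width: 0.503
```

jog_arm(moves=[{"xyz": [0,0.5,0],"twist": [0,0,0],"grip": 0},{"xyz": [0,1.0,0],"twist": [0,0,0],"grip": 0},{"xyz": [0,1.5,0],"twist": [0,0,0],"grip": 0},{"xyz": [0,1.5,0],"twist": [0,0,0],"grip": 0},{"xyz": [0,1.5,0],"twist": [0,0,0],"grip": 0}])

```text
clock: 34.38
position: [0.5235, -0.1477, 0.2069]
ee_rot: [-3.14, -0.079, 0.001]
force: [-0.3, 1.2, -0.7]
width: 0.501
```

```bash
python3 -c "
from h import *
print(arm.observe()['position'])
C=[((.4985,.3402),.03,.071),((.5042,.0809),.03,.071),((.5009,.211),.0325,.063)]
crop('top',85,115,240,215,5,'tf.png',10,C)
a=cv2.imread('pics/tf.png'); cv2.imwrite('pics/tf.png',np.uint8(255*(a/255.)**.5))
crop('side',160,215,280,384,3.5,'sf.png',10)
a=cv2.imread('pics/sf.png'); cv2.imwrite('pics/sf.png',np.uint8(255*(a/255.)**.5))"
```

```text
[ 0.52345971 -0.14769712  0.20693057]
```

View pics/tf.png

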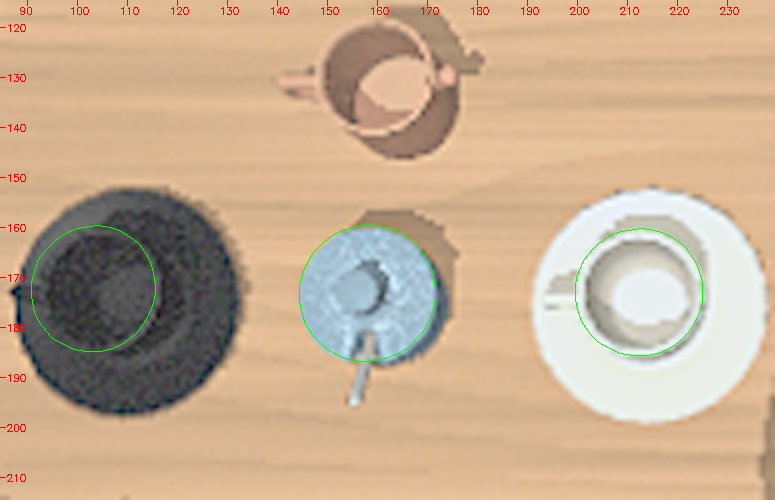

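View pics/sf.png

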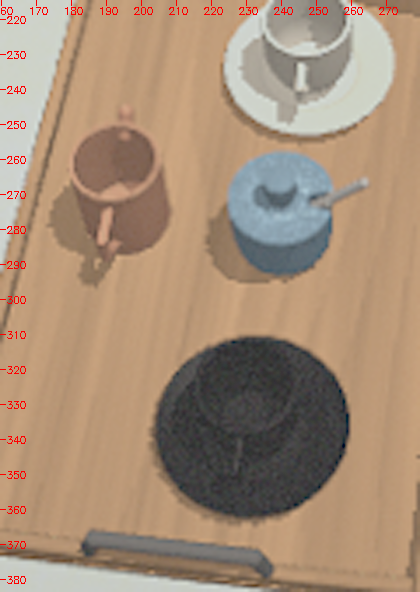

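Both views show the lid flat on the bowl with the spoon in the notch (top crop (368,340)). The cups are on their own saucers within about 2 mm of the target circles, and the jug stands behind the bowl. I hand in.

```bash
python3 -c "
from cell import arm
print(arm.sign_off())"
```

```text
the job is handed in; nothing more can be done
None
```

The tray is laid and the job is handed in at about 34 s of robot time. Both cups are on the saucers of their own colour, the sugar bowl is midway with the jug behind it, and the lid is closed with its notch over the spoon.

**Last checks:**
- **Cups:** in the final top and side pictures the white cup's rim is within about 2 mm of its target. The black cup is hard to see on its black saucer; its rim outline fits, and its handle tip measured within about 1 mm of where it should be.
- **Bowl and jug:** the bowl's circle fits within about 1 mm. The jug is a few millimetres off its target, well inside the 25 mm allowed.
- **Lid:** it touched down at the calculated closed height and looks flat in both pictures.
- **Yellow cup:** I never touched it, but I did not measure it again at the end.

**Disagreements:** the arm's position reading differed from my planned position by up to about 5 mm just after fast moves, so I corrected for this before lowering. No check failed.

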